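Unlatch the pastry case and hold its self-closing lid open

ROBOT

A 6-joint arm with a two-finger parallel gripper is mounted at the origin on the work surface. World frame = base frame: x ahead of the robot, y to its left, z up, the work surface at z = 0. Lengths are in mm, angles in degrees, forces in N, time in s.
With the tool pointing down it reaches from about 300 to 850 mm from the base axis. Payload 4.2 kg.
Tool frame: the origin (TCP) lies midway between the tips of the shut fingers; the grasp point (between the pads) lies 19 mm behind it (env.grasp_offset is the distance from the TCP to the grasp point, in mm); z points along the fingers, y is the line along which they close (so a half turn about z gives the same grasp; the last joint's range is limited). The gripper opens to 91 mm and grips with 3 to 60 N. Pads are 32 mm wide; open, the fingers measure 118 mm over their backs; the gripper's body (76 mm by 178 mm) begins 60 mm behind the grasp point.
Start: joints at [63.025, 18.312, 89.639, -0, 72.044, -1.146], TCP at [250.524, 517.572, 213.976] pointing down, gripper open.
Joint ranges: [-177.97, 177.97], [-48.28, 115.42], [12.27, 149.76], [-77.06, 257.06], [2.81, 150.46], [-146.56, 146.56]. Speed limits (degrees/s): [147.25, 147.25, 180, 180, 180, 180].

INTERFACE

Orientations are given as [roll, pitch, yaw] about the fixed x, y, z axes, in that order (R = Rz(yaw) Ry(pitch) Rx(roll)).
In Python, from workcell import env, optics gives the robot as it stands. The module is installed in compiled form; this text tells all that it offers.
- The arm moves only by the tool send_rows, never from a script. Its argument "targets" is a list that holds one entry, the list of rows, each a list of 7 numbers: the turn, a rotation vector about the world's x, y, z scaled (see below), then the shift along the world's x, y, z scaled (see below), then the closure, from -1 (fully open) to 1 (shut). In form: [[[rx, ry, rz, x, y, z, gripper], ...]]. A call has 1 to 12 rows; each row shifts and turns the commanded pose from where the row before left it; what a row does not reach is not made up. The controller multiplies each number of a shift by 0.2 m and each number of a turn by pi/2 rad. A row lasts 1/10 s, in which the tool goes at most 50 mm and 8.59 degrees, less where a joint would pass 70% of its speed; a pose out of reach is approached as far as the arm can. A call with a number of a shift or a turn outside -1 to 1 is refused whole. A call with a gripper value outside its range is refused whole. The fingers move at their own pace and stop on an object; "grip_force" is the grip in N (left out, the last holds). Time passes only in rows, so rows that do not move let the fingers close. It gives the time, the measured TCP pose, the force, the opening and the grip force at its end, in the units of the state.
- env.state(): the state, without advancing time (a new reading comes with each control period).
- optics.grab_frame(name): name is "scene" or "top"; returns (picture, depth): 384x512x3 uint8, red, green, blue; 384x512 float32, mm along the optical axis (not along the pixel's ray), 0 where there is no reading.
- optics.camera_info(name): a dict with "camera_matrix" (3x3 intrinsics, pixels), "k1" (the pictures are not rectified: a ray, as slopes to the right and down, at radius r is drawn at 1 + k1 r^2 times it, then the intrinsics apply), "R" (3x3) and "t" (3): a world point X has camera coordinates R X + t. Camera axes: x right, y down, z forward; pixel columns grow to the right and rows downward; lengths in mm; the calibration is good to about 2 mm. A picture is of the moment at which its call begins. camera_info takes no time and is no camera call.
- env.job_done(): hands the job in; it is judged then, once.
Trained networks look in the newest picture that a camera, given by its name, has taken for a name from the list of things; names that differ only in an ending like _2 or _b are one class to them, and where a whole thing is asked for, a point or a joint stands for the part that bears it (a point fixed in the world has none). Each returns a list of dicts, best first, with "conf" (0 to 1); they miss things now and then, are a little off and sometimes report something else, mostly with a low value. They report only what shows in the picture. A call takes as long as a camera call.
- optics.silhouettes(camera, name): "mask" (384x512 bool, what is visible of it) and "at" ([column, row] in pixels, amid what is visible of it).
- optics.place_of(camera, name): "at" ([column, row] in pixels: a listed point, or the origin of a listed thing).
The state is a dict: "time_s": time; "qpos": joint angles; "qvel": joint speeds; "effort": joint torques, N m; "ee_pos": TCP position; "ee_rot": TCP orientation; "force": force on the tool from outside, world axes, zero at the start; "torque": the same for the moment, N m; "gripper_width": finger opening in mm; "gripper_force": force on a finger pad.
Only numpy, scipy, OpenCV 4.12 (cv2) and the standard library are available. Lean on these libraries where they do the work, as an engineer would, in place of code of your own. Each camera call takes 0.05 s, during which the arm holds its last target. There are 200 camera calls.

TASK

I am coming with croissants in both hands: please open the wooden pastry case for me. Flip the cam lever on its latch block all the way over to free the bolt, draw the bolt with the upright knob fully back so that it no longer covers the lid, then raise the lid, which has a bar handle in front, and hold it open at 60 degrees from closed, give or take five. The lid falls shut if let go, so finish while still holding it there in the gripper, and leave the jam pots, the egg cup and the spoon where they are.

Things in the scene. Friction and masses are not known exactly. Their poses are not given: they have to be found in the camera images.
- case: Open-topped box of pale wood, fixed to the table, 180 (its x) x 200 (its y) x 100 mm high, walls 9 mm; origin under the centre of the box, at table height; its -x side (the front, with the lid's bar handle) faces the robot, turned up to 15 degrees either way; z up. A wooden latch block with the bolt and cam lever adjoins its right (-y) side
- lever_axis (a point): Pivot of the cam lever, at x -30, y -145, z 131.5 mm in the case's frame. It is carried over the bolt by two steel arches 13 mm to either side in y (40 mm wide in x, tops 140 mm above the table), on the latch block, which spans x -65 to +5 mm, y -102 to -252 mm, top at 109 mm, in the case's frame
- lid_hinge (a point): Point on the hinge axis of the lid, midway along it: case x +95 mm, y 0, z 104 mm (the far rim), axis along the case's y. The darker wooden lid, 180 x 200 x 8 mm, about 0.6 kg, lies on the box's rim (top face at 108 mm when closed) and reaches from here towards the robot. Its weight and a light spring (0.2 N m per rad) close it even from beyond 60 degrees
- lid (a joint): Opening angle of the lid in rad: 0 closed, grows as the front edge rises, 60 degrees is 1.047; range 0 to 1.75. The bolt blocks the lid until it is drawn
- lid_bar (a point): Middle of the lid's round steel bar handle: 12 mm thick, 120 mm long along the case's y, held 40 mm in front of the lid's front edge by two thin stems 110 mm apart; 225 mm from the hinge axis in the plane of the lid, 104 mm above the table when closed. The space before, behind, above and below it is free (34 mm clear between bar and lid), and the round bar can turn between gripping fingers
- bolt (a joint): How far the flat steel bolt is drawn, in m: 0 shut (its tongue lies 16 mm over the lid's right edge), 0.035 fully drawn; it slides along the case's -y, away from the lid, with about 1.5 N of friction, and stays where left. The cam blocks it until the lever has turned past about 1 rad
- bolt_knob (a point): Centre of the top of the bolt's upright steel knob, a pin 14 mm in diameter and 40 mm tall, its top at 155.5 mm above the table; when the bolt is shut it stands at x -30 mm, y -205 mm in the case's frame, 60 mm from the lever
- lever (a joint): Angle of the cam lever in rad: 0 locked (leaning 17 degrees towards the case's -x, the robot), 1.25 fully over (leaning 54 degrees to the case's +x). It starts between 0 and 0.2 and stays where left (a straight push by a vertical finger at half its height or above tips it over); friction 0.07 N m. It swings about an axis along the case's y
- lever_tip (a point): Centre of the 18 mm black ball at the end of the cam lever, 80 mm from the lever's axis; the dark steel rod below it is 10 mm thick
- susan: Clear acrylic turntable, 230 mm across, with three closed jam pots standing on it, 101 mm high in all, left of the case; origin under its centre. To be left alone
- egg_cup: White porcelain egg cup, 50 mm across, 58 mm high, right of the case; origin under its centre. To be left alone
- spoon: Stainless coffee spoon, about 135 mm long and 6 mm high, lying flat near the right front of the case. To be left alone

How it is judged:
By the outcome, as a careful person would: the job done as asked, in the order asked, and still so for the second after the job is handed in, while the arm keeps its last pose, push and grip.
It also fails if it takes over 64 s, if anything falls off the work surface, if the arm or the gripper's body presses on something with over 40 N, if the wrist force passes 120 N, or if a joint passes its speed limit or range.

## Working session

There is one attempt and no reset: what is moved stays moved. The work goes in short steps, Python scripts to look and compute and a tool call to move; the robot and the scene stay as the last step left them, time stands still between calls to the robot, and variables do not carry over. Pictures are saved under pics/ and viewed, at most 10 in all, crops included, and the job is handed in when it is done.

Besides the shell and the picture viewer there is one more tool, called after "Request:" as name([rows], argument=value, ...), one row to a line, values as JSON. send_rows: Moves the arm, as the interface text tells. Its arguments: {"type":"object","properties":{"targets":{"type":"array"},"grip_force":{"type":"number"}},"required":["targets"]}

```bash
mkdir -p pics; cat > h.py <<'E'
import numpy as np, cv2
from workcell import env, optics
def ray(cam,uv):
    c=optics.camera_info(cam);K=np.array(c["camera_matrix"]);R=np.array(c["R"]);t=np.array(c["t"])
    d=np.array([(uv[0]-K[0,2])/K[0,0],(uv[1]-K[1,2])/K[1,1]]);s=d.copy()
    for _ in range(20): s=d/(1+c["k1"]*(s@s))
    return -R.T@t, R.T@np.array([s[0],s[1],1])
def at_z(cam,uv,z):
    o,d=ray(cam,uv);return o+d*(z-o[2])/d[2]
def tri(uv1,uv2):
    o1,d1=ray("scene",uv1);o2,d2=ray("top",uv2)
    s=np.linalg.lstsq(np.c_[d1,-d2],o2-o1,rcond=None)[0]
    a=o1+s[0]*d1;b=o2+s[1]*d2
    return (a+b)/2,np.linalg.norm(a-b)
def pix3(cam,depth,uv):
    o,d=ray(cam,uv);return o+d*depth[int(uv[1]),int(uv[0])]
E
python3 - <<'E'
from h import *
ims={}
for c in("scene","top"):
    p,d=optics.grab_frame(c);cv2.imwrite(f"pics/{c}0.png",p[:,:,::-1]);np.save(f"{c}0.npy",d)
P={}
for n in("case","lever_axis","lid_hinge","lid_bar","bolt_knob","lever_tip","egg_cup","spoon","susan"):
    r={}
    for c in("scene","top"):
        q=optics.place_of(c,n)
        if q:r[c]=q[0]["at"];print(n,c,np.round(q[0]["at"],1),round(q[0]["conf"],2))
    if len(r)==2:
        x,e=tri(r["scene"],r["top"]);print("   ",x.round(1),round(e,1))
print(env.state(),env.grasp_offset)
for c in("scene","top"):
    o,d=ray(c,(256,192));print(c,o.round(),d.round(2))
E
```

```text
case scene [271.  220.6] 0.73
case top [252.4 176.4] 0.88
    [603.3  33.   20.9] 2.1
lever_axis scene [221.2 215.8] 0.63
lever_axis top [299.6 177.9] 0.66
    [ 581.3 -111.6  119.8] 19.3
lid_hinge scene [287.1 232.7] 0.7
lid_hinge top [250.9 139.2] 0.76
    [700.8  34.8 112.9] 2.1
lid_bar scene [248.4 176.4] 0.91
lid_bar top [256.  216.4] 0.71
    [475.5  16.5 109.1] 15.0
bolt_knob scene [205.7 220.3] 0.52
bolt_knob top [327.  172.2] 0.64
    [ 594.4 -172.6  157.9] 3.5
lever_tip scene [219.8 196.5] 0.64
egg_cup scene [145.7 238.9] 0.77
egg_cup top [384.5 207.1] 0.7
    [ 502.9 -361.7   15.7] 13.6
spoon scene [182.4 186. ] 0.67
spoon top [327.8 265.4] 0.59
    [ 324.6 -191.3  -35.4] 13.0
susan scene [349.4 142.8] 0.64
susan top [130.2 244.6] 0.87
    [404.  430.5  -9.2] 18.2
{'time_s': 1.0, 'qpos': array([ 6.30250214e+01,  1.83114468e+01,  8.96382191e+01, -9.88342193e-04,
        7.20457679e+01, -1.14638909e+00]), 'qvel': array([-0.05565967, -0.04808041, -0.07658636, -0.05211053,  0.01756512,
       -0.0706714 ]), 'effort': array([-8.69806627e-04, -4.12362313e+01, -2.32233202e+01,  7.27183116e-02,
        3.77602153e-02, -1.43713027e-05]), 'ee_pos': array([250.53019155, 517.56498702, 213.98577383]), 'ee_rot': array([1.79995454e+02, 1.03140452e-03, 1.54171715e+02]), 'force': array([-0.48232724,  0.38086443,  0.65249425]), 'torque': array([-0.00539278, -0.04647518,  0.04707397]), 'gripper_force': 0.0, 'gripper_width': 91.43205605383199} 18.8
scene [1156. -255. 1184.] [-0.49  0.21 -0.85]
top [4.520e+02 1.000e+00 1.251e+03] [ 0.08  0.02 -1.  ]
```

View pics/scene0.png

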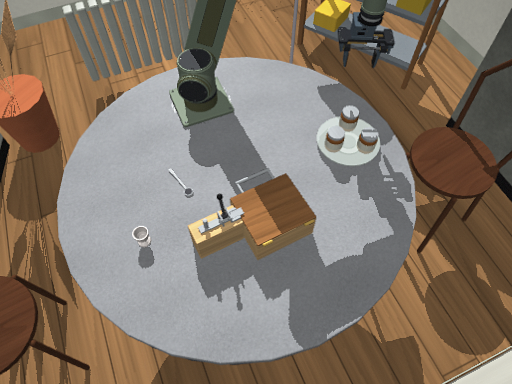

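View pics/top0.png

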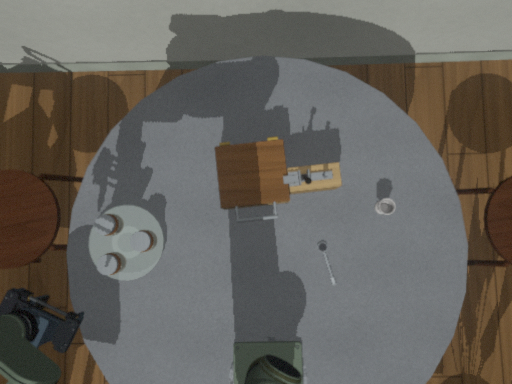

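The scene view shows the case with bar at (253,180), lever tip at (220,197) and knob near (206,220). In the top view the lid spans (216-290, 140-208), the latch block (285-340, 165-190) and the bar sits near (257,218). Next I fit the case pose.

```bash
python3 - <<'E'
from h import *
for c in("scene","top"):optics.grab_frame(c)
d=np.load("top0.npy")
for n in ("lid","case"):
  for s in optics.silhouettes("top",n)[:2]:
    m=s["mask"];v,u=np.nonzero(m)
    X=np.array([pix3("top",d,(a,b)) for a,b in zip(u,v)])
    k=(abs(X[:,2]-108)<8);Y=X[k]
    # lid's main plate: restrict by opening
    mm=np.zeros(m.shape,np.uint8);mm[v[k],u[k]]=1
    mm=cv2.morphologyEx(mm,cv2.MORPH_OPEN,np.ones((15,15),np.uint8))
    v,u=np.nonzero(mm);
    if len(u)<50: print(n,"few");continue
    Q=np.array([at_z("top",(a,b),108)[:2] for a,b in zip(u,v)],np.float32)
    print(n,s["conf"],len(u),np.median(Y[:,2]),cv2.minAreaRect(Q),cv2.boxPoints(cv2.minAreaRect(Q)).round().tolist())
for n,z in(("lid_hinge",104),("lid_bar",104),("bolt_knob",155.5),("lever_axis",131.5),("lever_tip",208)):
  for c in("scene","top"):
    for q in optics.place_of(c,n)[:2]: print(n,c,round(q["conf"],2),at_z(c,q["at"],z).round(1))
for n in("lever","lever_tip","bolt_knob","lid_bar"):
  for c in("scene","top"):
    for s in optics.silhouettes(c,n)[:1]: print(n,c,s["conf"],s["at"],s["mask"].sum())
p=cv2.imread("pics/top0.png")[120:230,200:350];q=cv2.imread("pics/scene0.png")[160:265,180:330]
cv2.imwrite("pics/crop.png",np.vstack([cv2.resize(p,(800,586//2+7),interpolation=2),cv2.resize(q,(800,300),interpolation=2)]) if 0 else np.hstack([cv2.resize(p,None,fx=2.66,fy=5.3) if 0 else cv2.resize(p,(400,293),interpolation=2),cv2.resize(q,(400,293),interpolation=2)]))
E
```

```text
Traceback (most recent call last):
  File "h.py", line 16, in pix3
    o,d=ray(cam,uv);return o+d*depth[int(uv[1]),int(uv[0])]
        ~~~^^^^^^^^
  File "h.py", line 4, in ray
    c=optics.camera_info(cam);K=np.array(c["camera_matrix"]);R=np.array(c["R"]);t=np.array(c["t"])
ValueError: time passes only in moves, steps and waits
```

```bash
sed -i 's/    c=optics.camera_info(cam);/    c=info(cam);/; 2a import functools\ninfo=functools.lru_cache(None)(lambda c: optics.camera_info(c))' h.py; python3 - <<'E'
from h import *
for c in("scene","top"):optics.grab_frame(c)
d=np.load("top0.npy")
for n in ("lid","case"):
  for s in optics.silhouettes("top",n)[:1]:
    m=s["mask"];v,u=np.nonzero(m)
    X=np.array([pix3("top",d,(a,b)) for a,b in zip(u,v)])
    k=(abs(X[:,2]-108)<8)
    mm=np.zeros(m.shape,np.uint8);mm[v[k],u[k]]=1
    mm=cv2.morphologyEx(mm,cv2.MORPH_OPEN,np.ones((15,15),np.uint8))
    v,u=np.nonzero(mm);
    if len(u)<50: print(n,"few");continue
    Q=np.array([at_z("top",(a,b),108)[:2] for a,b in zip(u,v)],np.float32)
    print(n,s["conf"],len(u),np.median(X[k,2]),cv2.minAreaRect(Q),cv2.boxPoints(cv2.minAreaRect(Q)).round().tolist())
for n,z in(("lid_hinge",104),("lid_bar",104),("bolt_knob",155.5),("lever_axis",131.5),("lever_tip",208)):
  for c in("scene","top"):
    for q in optics.place_of(c,n)[:2]: print(n,c,round(q["conf"],2),at_z(c,q["at"],z).round(1))
p=cv2.imread("pics/top0.png")[120:230,200:350];q=cv2.imread("pics/scene0.png")[160:270,180:330]
cv2.imwrite("pics/crop.png",np.hstack([cv2.resize(x,(400,293),interpolation=2) for x in(p,q)]))
E
```

```text
lid 0.8 3783 108.23629430213418 ((602.787109375, 34.17063903808594), (179.64227294921875, 196.54617309570312), 3.6999900341033936) [[507.0, 126.0], [519.0, -70.0], [699.0, -58.0], [686.0, 138.0]]
case 0.95 3810 108.45028280347219 ((603.3676147460938, 34.084144592285156), (181.60879516601562, 196.40435791015625), 4.344895839691162) [[505.0, 125.0], [520.0, -71.0], [701.0, -57.0], [686.0, 139.0]]
lid_hinge scene 0.74 [696.5  38.  104. ]
lid_hinge top 0.94 [701.2  36.4 104. ]
lid_bar top 0.9 [467.   25.3 104. ]
bolt_knob scene 0.72 [ 604.6 -177.8  155.5]
bolt_knob top 0.74 [ 591.5 -166.9  155.5]
lever_axis scene 0.72 [ 591.3 -110.2  131.5]
lever_axis top 0.83 [ 587.6 -104.6  131.5]
lever_tip scene 0.66 [ 553.2 -124.9  208. ]
lever_tip scene 0.4 [ 626.  -174.6  208. ]
lever_tip top 0.6 [ 571.4 -111.5  208. ]
```

View pics/crop.png

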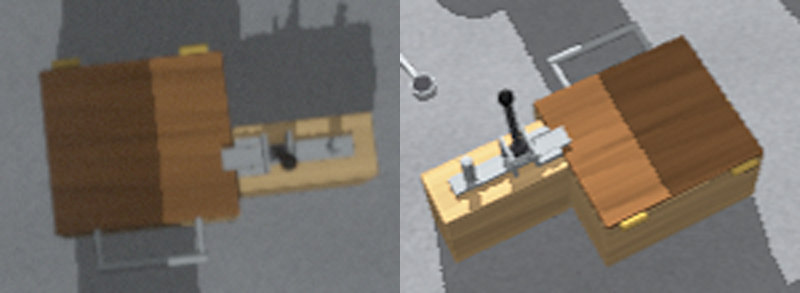

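The crop confirms the pose: the bar is in front, the lever stands almost upright and the knob is right of it. The case is at about (603, 34) with yaw about 4°. Moving in front of the lever with the fingers shut.

Request:
send_rows([
  [[0,0,-0.037,0.073,-0.176,0,1],[0,0,-0.037,0.073,-0.176,0,1],[0,0,-0.037,0.073,-0.176,0,1],[0,0,-0.037,0.073,-0.176,0,1],[0,0,-0.037,0.073,-0.176,0,1],[0,0,-0.037,0.073,-0.176,0,1],[0,0,-0.037,0.073,-0.176,0,1],[0,0,-0.037,0.073,-0.176,0,1],[0,0,-0.037,0.073,-0.176,0,1],[0,0,-0.037,0.073,-0.176,0,1],[0,0,-0.037,0.073,-0.176,0,1],[0,0,-0.037,0.073,-0.176,0,1]],
], grip_force=30)

```text
time_s: 3.05
ee_pos: [426.1, 93.7, 214.2]
ee_rot: [179.9, 0.0, 114.1]
force: [-0.1, 0.1, 0.8]
gripper_width: 0.8
gripper_force: 0.0
```

Request:
send_rows([
  [[0,0,-0.037,0.073,-0.176,0,1],[0,0,-0.037,0.073,-0.176,0,1],[0,0,-0.037,0.073,-0.176,0,1],[0,0,-0.037,0.073,-0.176,0,1],[0,0,-0.037,0.073,-0.176,0,1],[0,0,-0.037,0.073,-0.176,0,1],[0,0,0,0,0,-0.12,1],[0,0,0,0,0,-0.12,1],[0,0,0,0,0,0,1],[0,0,0,0,0,0,1]],
])

```text
time_s: 4.05
ee_pos: [513.4, -116.0, 166.3]
ee_rot: [-180.0, -0.0, 94.2]
force: [1.1, -0.1, 0.1]
gripper_width: 0.4
gripper_force: 0.0
```

Request:
send_rows([
  [[0,0,0,0.05,0.0035,0,1],[0,0,0,0.05,0.0035,0,1],[0,0,0,0.05,0.0035,0,1],[0,0,0,0.05,0.0035,0,1],[0,0,0,0.05,0.0035,0,1],[0,0,0,0.05,0.0035,0,1],[0,0,0,0.05,0.0035,0,1],[0,0,0,0.05,0.0035,0,1],[0,0,0,0.05,0.0035,0,1],[0,0,0,0,0,0,1]],
])

```text
time_s: 5.05
ee_pos: [605.1, -109.7, 165.8]
ee_rot: [179.9, 0.0, 94.2]
force: [-0.0, -0.6, 0.1]
gripper_width: 0.3
gripper_force: 0.0
```

Request:
send_rows([
  [[0,0,0,0.02,0.001,0,1],[0,0,0,0.02,0.001,0,1],[0,0,0,0,0,0,1]],
])

```text
time_s: 5.35
ee_pos: [611.9, -109.4, 166.1]
ee_rot: [179.9, 0.0, 94.2]
force: [0.1, -0.6, -0.7]
gripper_width: 0.4
gripper_force: 0.2
```

Request:
send_rows([
  [[0,0,0,0.02,0.001,0,1],[0,0,0,0.02,0.001,0,1],[0,0,0,0,0,0,1]],
])

```text
time_s: 5.65
ee_pos: [620.0, -108.9, 166.1]
ee_rot: [179.9, 0.0, 94.2]
force: [0.4, 0.6, 0.9]
gripper_width: 0.4
gripper_force: 0.5
```

```bash
python3 - <<'E'
from h import *
p,d=optics.grab_frame("scene")
r=optics.place_of("scene","lever_tip");print([(round(q["conf"],2),np.round(q["at"])) for q in r])
q,d=optics.grab_frame("top")
print([(round(q["conf"],2),np.round(q["at"])) for q in optics.place_of("top","lever_tip")])
cv2.imwrite("pics/c2.png",np.hstack([cv2.resize(x[:,:,::-1],(400,293),interpolation=2) for x in(q[120:230,200:350],p[160:270,160:310])]))
E
```

```text
[]
[]
```

View pics/c2.png

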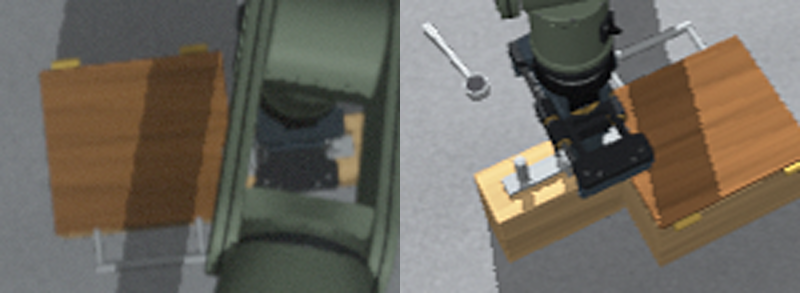

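The arm hides the lever in both views. I push a little further, then back off and look.

Request:
send_rows([
  [[0,0,0,0.02,0.001,0,1],[0,0,0,0.02,0.001,0,1],[0,0,0,0,0,0,1]],
])

```text
time_s: 6.15
ee_pos: [621.5, -108.8, 165.5]
ee_rot: [-179.2, -0.1, 94.2]
force: [-13.9, -1.0, 7.1]
gripper_width: 0.2
gripper_force: 7.1
```

Request:
send_rows([
  [[0,0,0,-0.1,0,0.05,1],[0,0,0,-0.2,0,0.1,1],[0,0,0,-0.24,0,0.05,1],[0,0,0,-0.24,0,0,1],[0,0,0,-0.2,0,0,1],[0,0,0,0,0,0,-0.5]],
])

```text
time_s: 6.75
ee_pos: [426.5, -107.9, 206.1]
ee_rot: [-179.9, -0.0, 94.2]
force: [1.1, 0.3, -0.2]
gripper_width: 5.6
gripper_force: 0.0
```

```bash
python3 - <<'E'
from h import *
r={}
for c in("scene","top"):
    p,d=optics.grab_frame(c)
    for n in("lever_tip","lever_axis","bolt_knob"):
        for q in optics.place_of(c,n)[:1]: print(c,n,round(q["conf"],2),np.round(q["at"],1)); r[c,n]=q["at"]
    r[c]=p
for n in("lever_tip","lever_axis","bolt_knob"):
    if ("scene",n) in r and ("top",n) in r: print(n,tri(r["scene",n],r["top",n]))
cv2.imwrite("pics/c3.png",np.hstack([cv2.resize(x[:,:,::-1],(400,293),interpolation=2) for x in(r["top"][120:230,230:380],r["scene"][160:270,160:310])]))
E
```

```text
scene lever_tip 0.51 [230.1 227.9]
scene lever_axis 0.83 [224.8 215.7]
scene bolt_knob 0.67 [143.7 241.4]
top lever_tip 0.49 [300.8 148.3]
top lever_axis 0.97 [301.8 177. ]
top bolt_knob 0.64 [327.4 170.4]
lever_tip (array([ 655.86767564, -110.74657263,  175.24593779]), np.float64(16.546361206743835))
lever_axis (array([ 585.43326298, -109.90662197,  125.24353453]), np.float64(3.58012910274061))
bolt_knob (array([ 594.62243995, -265.96445264,  137.30093967]), np.float64(172.89859895500845))
```

View pics/c3.png

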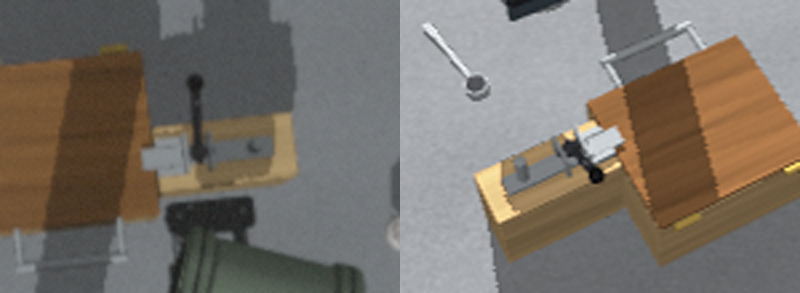

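The views show the lever fully over: in the top crop the ball is at (195,82), behind the block. The stop was also felt at 14 N. Next I grip the knob.

Request:
send_rows([
  [[0,0,0,0.165,-0.063,0,-0.5],[0,0,0,0.165,-0.063,0,-0.5],[0,0,0,0.165,-0.063,0,-0.5],[0,0,0,0.165,-0.063,0,-0.5],[0,0,0,0.165,-0.063,0,-0.5],[0,0,0,0,0,-0.1,-0.5],[0,0,0,0,0,-0.15,-0.5],[0,0,0,0,0,-0.14,-0.5],[0,0,0,0,0,0,-0.5]],
])

```text
time_s: 8.05
ee_pos: [594.0, -170.7, 123.2]
ee_rot: [-179.5, -0.2, 94.2]
force: [0.0, 1.1, -0.0]
gripper_width: 68.4
gripper_force: 0.0
```

Request:
send_rows([
  [[0,0,0,0,0,0,1],[0,0,0,0,0,0,1],[0,0,0,0,0,0,1],[0,0,0,0,0,0,1],[0,0,0,0,0,0,1]],
], grip_force=15)

```text
time_s: 8.55
ee_pos: [596.6, -171.6, 128.9]
ee_rot: [179.9, 0.0, 94.2]
force: [0.0, 1.4, 0.6]
gripper_width: 31.5
gripper_force: 0.0
```

Request:
send_rows([
  [[0,0,0,0,0,0,1],[0,0,0,0,0,0,1],[0,0,0,0,0,0,1],[0,0,0,0,0,0,1]],
])

```text
time_s: 8.95
ee_pos: [591.4, -171.9, 128.2]
ee_rot: [-179.4, -0.0, 94.3]
force: [-11.0, -1.8, 7.9]
gripper_width: 13.4
gripper_force: 15.0
```

Request:
send_rows([
  [[0,0,0,-0.025,0,0,1],[0,0,0,0.002,-0.03,0,1],[0,0,0,0.002,-0.03,0,1],[0,0,0,0.002,-0.03,0,1],[0,0,0,0.002,-0.03,0,1],[0,0,0,0.002,-0.03,0,1],[0,0,0,0.002,-0.03,0,1],[0,0,0,0,0,0,1]],
])

```text
time_s: 9.75
ee_pos: [594.5, -206.9, 128.3]
ee_rot: [179.9, -0.1, 94.2]
force: [2.4, 4.9, 3.9]
gripper_width: 13.4
gripper_force: 15.0
```

Request:
send_rows([
  [[0,0,0,0,-0.02,0,1],[0,0,0,0,-0.01,0,1],[0,0,0,0,0,0,1]],
])

```text
time_s: 10.05
ee_pos: [594.5, -207.5, 128.1]
ee_rot: [179.9, -0.7, 94.1]
force: [1.9, 18.3, 5.4]
gripper_width: 13.6
gripper_force: 15.0
```

```bash
python3 - <<'E'
from workcell import env
s=env.state();print(s["ee_pos"],s["force"],s["gripper_width"])
E
```

```text
[ 594.50038118 -207.5186925   128.09109563] [ 1.89098733 18.26934621  5.36317782] 13.588623543851005
```

The bolt is at its stop, having moved 35 mm and now showing 18 N. Release, lift, retreat and check.

Request:
send_rows([
  [[0,0,0,0,0.025,0,1],[0,0,0,0,0,0,-0.4],[0,0,0,0,0,0,-0.4],[0,0,0,0,0,0,-0.4],[0,0,0,0,0,0,-0.4],[0,0,0,0,0,0.1,-0.4],[0,0,0,0,0,0.2,-0.4],[0,0,0,0,0,0.15,0],[0,0,0,-0.2,0,0,0.3],[0,0,0,-0.24,0,0,0.3],[0,0,0,-0.24,0,0,0.3],[0,0,0,-0.2,0,0,0.3]],
])

```text
time_s: 11.25
ee_pos: [415.0, -208.5, 217.8]
ee_rot: [-179.9, 0.0, 94.2]
force: [0.6, -0.5, 0.9]
gripper_width: 31.9
gripper_force: 0.0
```

```bash
python3 - <<'E'
from h import *
s=env.state();print(s["ee_pos"],s["gripper_width"])
r={}
for c in("scene","top"):
    p,d=optics.grab_frame(c);r[c]=p
    for n in("lid_bar","bolt_knob","lid_hinge"):
        for q in optics.place_of(c,n)[:1]: print(c,n,round(q["conf"],2),np.round(q["at"],1),at_z(c,q["at"],155.5 if n=="bolt_knob" else 104).round(1))
cv2.imwrite("pics/c4.png",np.vstack([np.hstack([cv2.resize(x[:,:,::-1],(400,293),interpolation=2) for x in(r["top"][120:230,230:380],r["scene"][160:270,160:310])])]+[np.hstack([cv2.resize(r["top"][200:230,220:295][:,:,::-1],(750,300),interpolation=0),np.zeros((300,50,3),np.uint8)])]))
# bar projected guesses
for u in(245,255,265):
  g=r["top"][208:228,u].astype(int).sum(1);print(u,g.tolist())
for uv in((245,218),(265,217)):print(uv,at_z("top",uv,104).round(1))
E
```

```text
[ 414.99401383 -208.4571595   217.76713541] 31.935932171104756
scene lid_bar 0.86 [249.7 178. ] [477.2  12.  104. ]
scene bolt_knob 0.73 [193.4 228.1] [ 603.7 -210.7  155.5]
scene lid_hinge 0.92 [286.7 231.4] [693.  39. 104.]
top lid_bar 0.82 [255.7 217.7] [474.4  24.6 104. ]
top bolt_knob 0.72 [338.1 169.8] [ 600.1 -205.2  155.5]
top lid_hinge 0.96 [249.4 141.3] [696.2  38.6 104. ]
245 [370, 364, 368, 353, 363, 366, 370, 362, 334, 295, 302, 323, 311, 250, 261, 256, 261, 267, 252, 253]
255 [252, 243, 256, 246, 243, 249, 252, 249, 254, 279, 272, 254, 240, 253, 259, 254, 251, 265, 247, 259]
265 [259, 250, 257, 252, 265, 259, 254, 237, 278, 284, 265, 237, 261, 263, 260, 251, 260, 259, 244, 256]
(245, 218) [474.1  55.2 104. ]
(265, 217) [475.8  -2.  104. ]
```

View pics/c4.png

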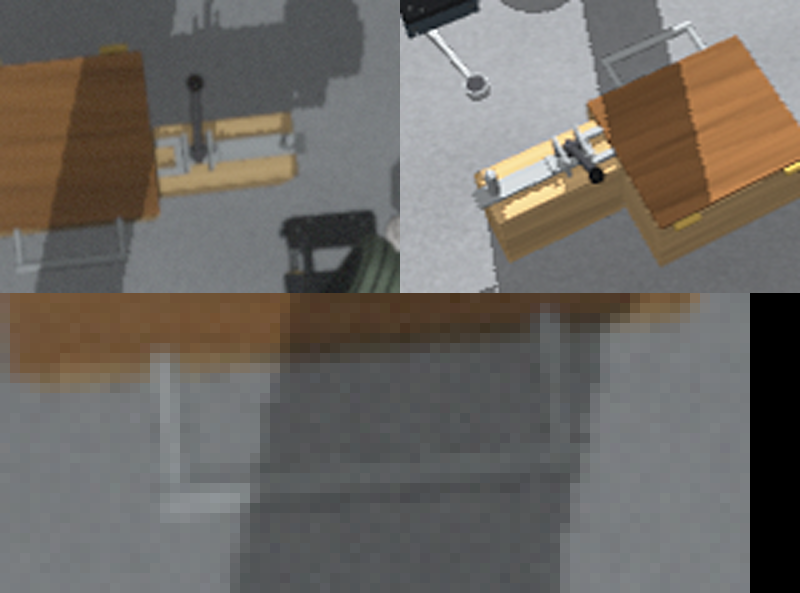

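The bolt tongue no longer covers the lid. In the zoomed crop the bar runs from (165,500) to (560,455), so its centre is at about (474, 25). Going to the bar.

Request:
send_rows([
  [[0,0,0,0.048,0.195,0,0.3],[0,0,0,0.048,0.195,0,0.3],[0,0,0,0.048,0.195,0,0.3],[0,0,0,0.048,0.195,0,0.3],[0,0,0,0.048,0.195,0,0.3],[0,0,0,0.048,0.195,0,0.3],[0,0,0,0,0,-0.17,0.3],[0,0,0,0,0,-0.17,0.3],[0,0,0,0,0,-0.17,0.3],[0,0,0,0,0,-0.1,0.3],[0,0,0,0,0,-0.06,0.3],[0,0,0,0,0,0,0.3]],
])

```text
time_s: 12.85
ee_pos: [474.7, 25.9, 81.9]
ee_rot: [-179.7, -0.0, 94.3]
force: [-1.1, 0.1, -0.3]
gripper_width: 32.0
gripper_force: 0.0
```

Request:
send_rows([
  [[0,0,0,0,0,0,1],[0,0,0,0,0,0,1],[0,0,0,0,0,0,1],[0,0,0,0,0,0,1],[0,0,0,0,0,0,1],[0,0,0,0,0,0,1]],
], grip_force=20)

```text
time_s: 13.45
ee_pos: [473.2, 25.4, 84.4]
ee_rot: [-179.8, 0.0, 94.3]
force: [-4.7, -0.7, 3.0]
gripper_width: 11.3
gripper_force: 20.0
```

The bar is held. Lifting along the arc in two halves, first to 30°.

Request:
send_rows([
  [[0,0,0,0.002,0,0.049,1],[0,0,0,0.002,0,0.049,1],[0,0,0,0.0064,0.0005,0.0487,1],[0,0,0,0.0064,0.0005,0.0487,1],[0,0,0,0.0106,0.0007,0.0479,1],[0,0,0,0.0106,0.0007,0.0479,1],[0,0,0,0.0147,0.001,0.0468,1],[0,0,0,0.0147,0.001,0.0468,1],[0,0,0,0.0188,0.0013,0.0453,1],[0,0,0,0.0188,0.0013,0.0453,1],[0,0,0,0.0226,0.0016,0.0435,1],[0,0,0,0.0226,0.0016,0.0435,1]],
], grip_force=35)

```text
time_s: 14.65
ee_pos: [501.8, 27.9, 197.2]
ee_rot: [-179.6, -0.1, 94.2]
force: [-9.9, 1.4, 1.0]
gripper_width: 11.1
gripper_force: 35.0
```

Request:
send_rows([
  [[0,0,0,0.0264,0.0018,0.0414,1],[0,0,0,0.0264,0.0018,0.0414,1],[0,0,0,0.0298,0.0021,0.039,1],[0,0,0,0.0298,0.0021,0.039,1],[0,0,0,0.0332,0.0023,0.0362,1],[0,0,0,0.0332,0.0023,0.0362,1],[0,0,0,0.0362,0.0025,0.0332,1],[0,0,0,0.0362,0.0025,0.0332,1],[0,0,0,0.039,0.0027,0.0299,1],[0,0,0,0.039,0.0027,0.0299,1],[0,0,0,0.0414,0.0029,0.0264,1],[0,0,0,0.0414,0.0029,0.0264,1]],
])

```text
time_s: 15.85
ee_pos: [585.5, 35.2, 283.3]
ee_rot: [-179.9, -0.2, 94.3]
force: [-9.8, 4.4, 9.7]
gripper_width: 11.2
gripper_force: 35.0
```

Request:
send_rows([
  [[0,0,0,0,0,0,1],[0,0,0,0,0,0,1],[0,0,0,0,0,0,1],[0,0,0,0,0,0,1]],
])

```text
time_s: 16.25
ee_pos: [585.9, 35.2, 283.4]
ee_rot: [179.9, -0.2, 94.3]
force: [-10.4, 5.1, 11.7]
gripper_width: 11.4
gripper_force: 35.1
```

```bash
python3 - <<'E'
from h import *
s=env.state();print(s["ee_pos"],s["force"],s["gripper_width"])
e=s["ee_pos"];print("angle",np.degrees(np.arctan2(e[2]+18.8-104,697.6-e[0])), np.hypot(e[2]+18.8-104,697.6-e[0]))
p,d=optics.grab_frame("scene");q,_=optics.grab_frame("top")
# lid plane from scene depth
for s in optics.silhouettes("scene","lid")[:1]:
    v,u=np.nonzero(cv2.erode(s["mask"].astype(np.uint8),np.ones((5,5))))
    X=np.array([pix3("scene",d,(a,b)) for a,b in zip(u,v)])
    for _ in range(4):
        c=np.median(X,0);n=np.linalg.svd(X-X.mean(0),full_matrices=False)[2][2];r=(X-X.mean(0))@n
        X=X[abs(r)<max(4,1.5*r.std())]
    print(s["conf"],len(X),n,"lid tilt",np.degrees(np.arccos(abs(n[2]))))
cv2.imwrite("pics/c5.png",np.hstack([cv2.resize(q[:,:,::-1],(400,300)),cv2.resize(p[100:300,120:387][:,:,::-1],(400,300))]))
E
```

```text
[585.89608568  35.15206383 283.38997003] [-10.43699324   5.08759274  11.72079858] 11.371380767820401
angle 60.59350416842138 227.50171140754458
0.6 2897 [0.86459559 0.07795447 0.49638449] lid tilt 60.23891320915999
```

View pics/c5.png

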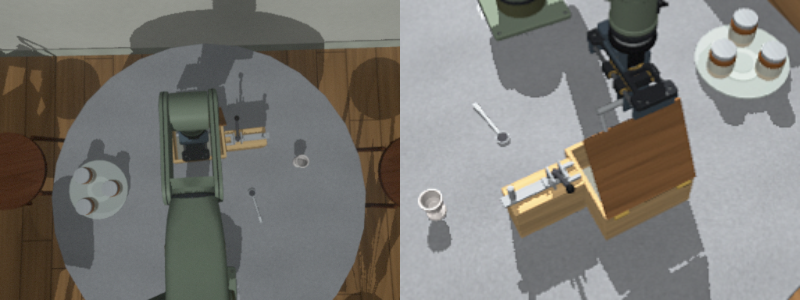

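The lid stands at about 60.2° by the depth plane fit, held in the gripper. The lever is over, the bolt is drawn, and the pots, egg cup and spoon look unmoved. Handing in.

```bash
python3 -c "
from workcell import env
print(env.job_done())"
```

```text
the job is handed in; nothing more can be done
None
```

The pastry case is open: I flipped the cam lever fully over, drew the bolt 35 mm to its stop, and the gripper is holding the lid at about 60°; the jam pots, egg cup and spoon look untouched.

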